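# Complete the set of bun feet and call for collection

### The job

Complete the set of chair feet: gently set the two wooden feet that stand on the bench upright into the two empty wells of the plywood carrier, one per well, fully down on the well floor, and leave the two feet already in it where they are. Only when both are in and released, press the wide palm push button fully down and let it come back up, to call for collection. Do not press the small button, and leave the mug, hammer and spool alone.

Things in the scene. Friction and masses are not known exactly. Their poses are not given: they have to be found in the camera images.
- carrier: fixed square plywood carrier, 190 x 190 mm, 26 mm high, with four round wells in a 2 x 2 pattern at 90 mm pitch; origin at the centre of its underside on the bench, x and y along its edges, z up
- carrier_hole0 (a point): centre of the mouth (26 mm above the bench, level with the carrier's top) of well 0: 69 mm in diameter, 18 mm deep, so its flat floor lies 8 mm above the bench; it is empty or holds one foot already (which two are empty varies; a thin grey felt disc, flush, shows on the floor of an empty well)
- carrier_hole1 (a point): centre of the mouth (26 mm above the bench, level with the carrier's top) of well 1: 69 mm in diameter, 18 mm deep, so its flat floor lies 8 mm above the bench; it is empty or holds one foot already (which two are empty varies; a thin grey felt disc, flush, shows on the floor of an empty well)
- carrier_hole2 (a point): centre of the mouth (26 mm above the bench, level with the carrier's top) of well 2: 69 mm in diameter, 18 mm deep, so its flat floor lies 8 mm above the bench; it is empty or holds one foot already (which two are empty varies; a thin grey felt disc, flush, shows on the floor of an empty well)
- carrier_hole3 (a point): centre of the mouth (26 mm above the bench, level with the carrier's top) of well 3: 69 mm in diameter, 18 mm deep, so its flat floor lies 8 mm above the bench; it is empty or holds one foot already (which two are empty varies; a thin grey felt disc, flush, shows on the floor of an empty well)
- foot_a: turned plain wooden bun foot, 85 mm tall, 130 g: bulb of 60 mm greatest diameter (at 22 mm height) on a flat base 40 mm across; from 46 mm height to the top a plain upright cylindrical shank 36 mm in diameter; origin at the centre of its underside, z up its axis. It stands on the bench on the left and is to be put in an empty well, either of them
- foot_b: turned plain wooden bun foot, 85 mm tall, 130 g: bulb of 60 mm greatest diameter (at 22 mm height) on a flat base 40 mm across; from 46 mm height to the top a plain upright cylindrical shank 36 mm in diameter; origin at the centre of its underside, z up its axis. It stands on the bench on the left, farther from the robot than foot_a, and is to be put in the other empty well
- stayed0: turned plain wooden bun foot, 85 mm tall, 130 g: bulb of 60 mm greatest diameter (at 22 mm height) on a flat base 40 mm across; from 46 mm height to the top a plain upright cylindrical shank 36 mm in diameter; origin at the centre of its underside, z up its axis. It already stands in a well and stays there
- stayed1: turned plain wooden bun foot, 85 mm tall, 130 g: bulb of 60 mm greatest diameter (at 22 mm height) on a flat base 40 mm across; from 46 mm height to the top a plain upright cylindrical shank 36 mm in diameter; origin at the centre of its underside, z up its axis. It already stands in a well and stays there
- call_top (a point): centre of the top of the wide palm push button, a black flat disc 60 mm in diameter, 64 mm above the bench when up, on a fixed grey box 100 x 100 x 40 mm that stands on the right; z up, pressed straight down
- call (a joint): travel of the wide palm button in m: 0 up, 0.008 fully down; a spring (5 N at full travel) brings it back up
- lamp_top (a point): centre of the top of the small push button (work-lamp switch, not to be pressed), a black disc 28 mm in diameter, 62 mm above the bench, on an equal grey box; which of the two boxes is the nearer one varies
- lamp (a joint): travel of the small button in m: 0 up, 0.006 fully down
- mug: white mug, 82 mm in diameter, 95 mm tall, with a handle, standing beyond the carrier on the right; origin at the centre of its underside; leave it alone
- hammer: hammer 260 mm long, lying beyond the carrier; origin on the underside near its middle; leave it alone
- spool: empty wooden thread spool, 60 mm in diameter, 80 mm tall, standing at the far left; origin at the centre of its underside; leave it alone
There are look-alikes about, which are no part of the job. Leave any red look-alike of the stayed1 alone. What is shaped like the foot_b but orange is not meant.

How it is judged:
By the outcome, as a careful person would: the job done as asked, in the order asked, and still so for the second after the job is handed in, with the robot touching nothing.
It also fails if it takes over 58 s, if anything falls off the work surface, if the arm or the gripper's body presses on something with over 40 N, if the wrist force passes 120 N, or if a joint passes its speed limit or range.

### The arm

A 7-joint arm with a two-finger parallel gripper is mounted at the origin on the work surface. World frame = base frame: x ahead of the robot, y to its left, z up, the work surface at z = 0. Lengths are in mm, angles in rad, forces in N, time in s.
With the tool pointing down it reaches from about 400 to 875 mm from the base axis. Payload 4.4 kg.
Tool frame: the origin (TCP) lies at the very end of the fingers, on their centre line; the grasp point (between the pads) lies 19 mm behind it; z points along the fingers, y is the line along which they close (so a half turn about z gives the same grasp; the last joint's range is limited). The gripper opens to 85 mm and grips with 20 to 120 N. Pads are 22 mm wide; open, the fingers measure 114 mm over their backs; the gripper's body (76 mm by 85 mm) begins 54 mm behind the grasp point. The pads swing forward as they close: fully open they stand 13 mm farther back than shut.
Start: joints at [-1.225, 0.628, 0.038, 1.517, -0.027, 0.996, -0.02], TCP at [260.147, 595.686, 231.313] pointing down, gripper open.
Joint ranges: [-3.06, 3.06], [-0.37, 2.12], [-1.25, 1.32], [0.18, 2.47], [-1.1, 4.24], [0.23, 1.98], [-2.94, 2.94]. Speed limits (rad/s): [2.57, 2.57, 3.14, 3.14, 3.14, 3.14, 3.14].

### API

Orientations are given as [roll, pitch, yaw] about the fixed x, y, z axes, in that order (R = Rz(yaw) Ry(pitch) Rx(roll)).
In Python, from cell import status, get_image, ctrl, models gives the robot as it stands.
- The arm moves only by the shell command python3 -m handwheel 'ROWS' [OPENING]. ROWS is JSON, a list of rows, each an object with "delta_pos": the shift along the world's x, y, z in cm, a list of three; "yaw": the turn about the world's z in rad. A call has 1 to 10 rows; each row shifts and turns the commanded pose from where the row before left it; what a row does not reach is not made up. A row lasts 1/12 s, in which the tool goes at most 41.7 mm and 7.16 degrees, less where a joint would pass 70% of its speed; a pose out of reach is approached as far as the arm can. A call is refused whole if a number of a shift passes 4.17 or a number of a turn 0.125, either way. A call with a gripper value outside its range is refused whole. OPENING is the opening, from -1 (shut) to 1 (fully open), set as the call begins (- or left out, the last holds). The fingers move at their own pace and stop on an object; the grip force is fixed at half the most. Time passes only in rows, so rows that do not move let the fingers close. It gives the time, the measured TCP pose, the force, the opening and the grip force at its end, in the units of the state.
- status.read_state(): the state, without advancing time (a new reading comes with each control period).
- get_image(name): name is "side" or "top"; returns a dict with "color" (384x512x3 uint8, red, green, blue), "z_map" (384x512 float32, mm along the optical axis (not along the pixel's ray), 0 where there is no reading), "fx", "fy", "cx", "cy" (pixels), "k1" (the pictures are not rectified: a ray, as slopes to the right and down, at radius r is drawn at 1 + k1 r^2 times it, then the intrinsics apply), "position" and "rotation" of the camera in the world. Camera axes: x right, y up, looking along -z (the intrinsics and any distortion apply to the point x, -y, -z); pixel columns grow to the right and rows downward; lengths in mm; the calibration is good to about 2 mm. A picture is of the moment at which its call begins.
- ctrl.finish_job(): hands the job in; it is judged then, once.
Trained networks look in a picture, given as the dict that the camera call returned (one of the last four; its "shot" number tells which), for a name from the list of things; names that differ only in an ending like _2 or _b are one class to them, and where a whole thing is asked for, a point or a joint stands for the part that bears it (a point fixed in the world has none). Each returns a list of dicts, best first, with "score" (0 to 1); they miss things now and then, are a little off and sometimes report something else, mostly with a low value. They report only what shows in the picture. A call takes as long as a camera call. They do not tell look-alikes from the thing itself.
- models.boxes_of(picture, name): "rect" ([left, top, right, bottom] in pixels, round what is visible of it).
The state is a dict: "clock": time; "qpos": joint angles; "qd": joint speeds; "tau": joint torques, N m; "eef_pos": TCP position; "tool_rot": TCP orientation; "force": force on the tool from outside, world axes, zero at the start; "torque": the same for the moment, N m; "width": finger opening in mm; "gripper_force": force on a finger pad.
Only numpy, scipy, OpenCV 4.12 (cv2) and the standard library are available. Lean on these libraries where they do the work, as an engineer would, in place of code of your own. Each camera call takes 0.05 s, during which the arm holds its last target. There are 200 camera calls.

## Working session

There is one attempt and no reset: what is moved stays moved. The work goes in short steps, Python scripts to look and compute and a shell command to move; the robot and the scene stay as the last step left them, time stands still between calls to the robot, and variables do not carry over. Pictures are saved under pics/ and viewed, at most 10 in all, crops included, and the job is handed in when it is done.

```bash
mkdir -p pics
cat > h.py <<'E'
import numpy as np, cv2
from cell import status, get_image, ctrl, models
def cloud(im):
    z=im["z_map"]; h,w=z.shape
    K=np.array([[im["fx"],0,im["cx"]],[0,im["fy"],im["cy"]],[0,0,1.]])
    v,u=np.mgrid[:h,:w]
    p=np.stack([u,v],-1).reshape(-1,1,2).astype(float)
    s=cv2.undistortPoints(p,K,np.array([im["k1"],0,0,0.])).reshape(h,w,2)
    c=np.stack([s[...,0]*z,-s[...,1]*z,-z],-1)
    P=c@np.array(im["rotation"]).T+np.array(im["position"])
    P[z==0]=np.nan
    return P
E
python3 - <<'E'
from h import *
a=get_image("top");b=get_image("side")
for n,i in(("top",a),("side",b)):
    cv2.imwrite(f"pics/{n}0.png",i["color"][...,::-1])
    P=cloud(i);np.save(n+".npy",P);print(n,i["position"],np.shape(i["rotation"]))
    for k in["carrier","foot_a","call_top","lamp_top","spool","mug","hammer"]:
        for d in models.boxes_of(i,k):
            r=d["rect"];x,y=int((r[0]+r[2])/2),int((r[1]+r[3])/2)
            print(k,round(d["score"],2),np.round(r),np.round(P[min(y,383),min(x,511)]))
print(status.read_state())
E
```

```text
Traceback (most recent call last):
  File "h.py", line 10, in cloud
    P=c@np.array(im["rotation"]).T+np.array(im["position"])
      ~~~~~~~~~~~~~~~~~~~~~~~~~~~~^~~~~~~~~~~~~~~~~~~~~~~~~
ValueError: operands could not be broadcast together with shapes (384,512) (3,)
```

View pics/top0.png

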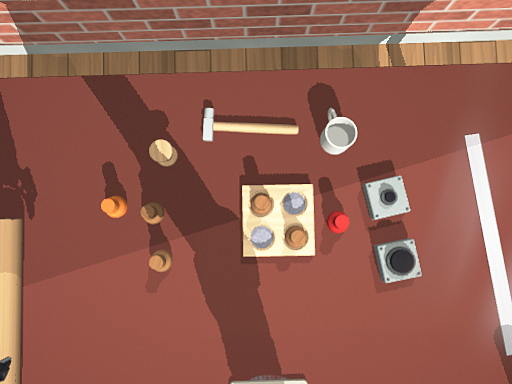

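The top view shows the carrier around (278,220), with empty wells at (294,203) and (262,237). The wooden feet are at (160,261) and (152,212), and the orange look-alike is at (113,206). The wide button is at (400,261) and the small one at (388,197). The camera rotation comes as a 3-vector, so I'll treat it as rpy.

```bash
sed -i 's/^import numpy.*/&\nfrom scipy.spatial.transform import Rotation as Ro/; s/np.array(im\["rotation"\]).T/Ro.from_euler("xyz",im["rotation"]).as_matrix().T/' h.py
python3 - <<'E'
from h import *
a=get_image("top");b=get_image("side")
for n,i in(("top",a),("side",b)):
    cv2.imwrite(f"pics/{n}1.png",i["color"][...,::-1])
    P=cloud(i);np.save(n+".npy",P);print(n,i["position"],i["rotation"],"bench z",np.round(P[300,100],1),np.round(P[300,400],1))
    for k in["carrier","foot_a","call_top","lamp_top","spool","mug"]:
        for d in models.boxes_of(i,k):
            r=d["rect"];x,y=int((r[0]+r[2])/2),int((r[1]+r[3])/2)
            print(k,round(d["score"],2),np.round(r),np.round(P[min(y,383),min(x,511)]))
P=np.load("top.npy")
def blob(name,u,v,lo,hi,r):
    Q=P[v-r:v+r+1,u-r:u+r+1].reshape(-1,3);Q=Q[(Q[:,2]>lo)&(Q[:,2]<hi)]
    if len(Q)<5: print(name,len(Q));return
    (c,rad)=cv2.minEnclosingCircle(Q[:,:2].astype(np.float32))
    print(name,len(Q),"mean",np.round(Q.mean(0),1),"circ",np.round(c,1),round(rad,1))
for n,u,v in(("A",160,261),("B",152,212),("orange",113,206),("s0",262,203),("s1",298,237),("red",339,222)): blob(n,u,v,79,95,16)
for n,u,v in(("w1",294,203),("w2",262,237)): blob(n,u,v,2,14,16)
blob("call",400,261,55,75,22);blob("lamp",388,197,52,75,22)
Q=P[175:265,235:322].reshape(-1,3);Q=Q[(Q[:,2]>20)&(Q[:,2]<32)]
print("carrier",cv2.minAreaRect(Q[:,:2].astype(np.float32)),np.median(Q[:,2]))
print(status.read_state())
E
```

```text
top [ 509.16162531   15.71408847 1193.90506055] [ 7.29399494e-02  1.09347509e-03 -1.60046189e+00] bench z [323.7 445.1  -1.8] [ 300.1 -366.3    0.9]
carrier 0.88 [242. 187. 313. 257.] [522. -40.  27.]
foot_a 0.91 [150. 249. 172. 270.] [435. 259.  88.]
foot_a 0.67 [139. 201. 162. 223.] [554. 286.  87.]
foot_a 0.63 [100. 195. 128. 217.] [575. 377.  87.]
call_top 0.8 [392. 252. 415. 275.] [ 404. -360.   62.]
lamp_top 0.52 [385. 191. 396. 204.] [ 576. -334.   64.]
spool 0.89 [148. 140. 175. 165.] [709. 256.  83.]
mug 0.97 [315. 105. 358. 154.] [ 772. -212.    9.]
mug 0.46 [242. 184. 317. 258.] [522. -45.  27.]
side [  31.19039279 -605.55039936  676.53021495] [ 0.93714023  0.02381002 -0.7328004 ] bench z [87.9 23.7 11.9] [ 598.1 -437.    -2.3]
carrier 0.81 [216. 200. 310. 264.] [ 481. -103.   60.]
foot_a 0.93 [161. 170. 184. 202.] [428. 257.  52.]
foot_a 0.68 [184. 142. 194. 170.] [568. 377.  53.]
call_top 0.83 [306. 300. 336. 325.] [ 402. -358.   62.]
lamp_top 0.68 [355. 258. 366. 265.] [ 573. -333.   64.]
lamp_top 0.65 [339. 189. 376. 232.] [ 706. -227.   79.]
lamp_top 0.45 [192. 154. 2
[... 819 characters left out ...]
7.11318584433093
{'clock': 0.8, 'qpos': array([-1.22480099,  0.62833315,  0.038479  ,  1.51741593, -0.02699597,
        0.99631218, -0.02001005]), 'qd': array([-0.00065524, -0.00038745, -0.00102427, -0.00217646,  0.00190366,
        0.00172717, -0.00040377]), 'tau': array([-1.25687948e-04, -5.63206494e+01,  1.22561328e+00, -1.93770808e+01,
        1.09726324e-02,  1.54533755e-03, -1.48975369e-05]), 'eef_pos': array([260.13377681, 595.68438959, 231.35128716]), 'tool_rot': array([ 3.14154459e+00, -4.90748233e-05,  2.72978109e+00]), 'force': array([-0.66915632,  0.49754686,  0.6885626 ]), 'torque': array([-0.01049417,  0.0515667 ,  0.01842482]), 'gripper_force': 0.0, 'width': 85.22922114540106}
```

View pics/side1.png

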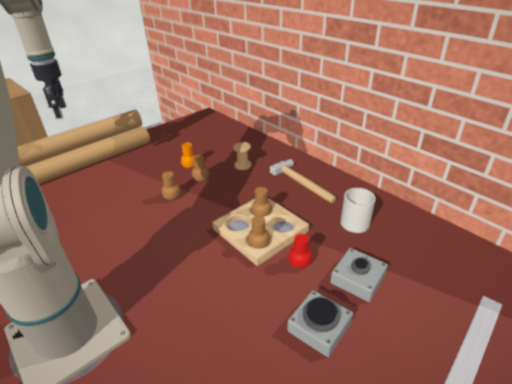

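The side view agrees: feet at (171,187) and (200,168), orange at (188,155), and logs at the far left near the gripper. I'll check the log height and cross-check the feet from the side camera.

Run:
```python
from h import *
P=np.load("top.npy");S=np.load("side.npy")
for v in(225,260,300,340): print("log",np.round(P[v,2:26:5]).tolist())
for v,u in((135,110),(150,110),(145,60),(165,40)): print("sidelog",np.round(S[v,u]))
for n,x,y in(("A",429,273.5),("B",556.5,294)):
    m=(np.hypot(S[...,0]-x,S[...,1]-y)<30);Q=S[m]
    T=Q[(Q[:,2]>80)&(Q[:,2]<95)]; print(n,len(T),cv2.minEnclosingCircle(T[:,:2].astype(np.float32)))
    k=Q[(Q[:,2]>52)&(Q[:,2]<80)]
    from scipy.optimize import least_squares
    f=least_squares(lambda c:np.hypot(k[:,0]-c[0],k[:,1]-c[1])-18,[x,y],loss="soft_l1");print("shank",f.x,len(k))
Q=P[225:300,375:425].reshape(-1,3)
q=Q[(Q[:,2]>58)&(Q[:,2]<72)&(np.hypot(Q[:,0]-410,Q[:,1]+355)<40)];print("call",np.median(q,0),len(q))
```

```text
log [[533.0, 669.0, 71.0], [533.0, 658.0, 68.0], [532.0, 651.0, 58.0], [532.0, 646.0, 44.0], [532.0, 644.0, 23.0]]
log [[444.0, 669.0, 70.0], [443.0, 658.0, 66.0], [442.0, 650.0, 58.0], [441.0, 646.0, 43.0], [438.0, 654.0, 2.0]]
log [[343.0, 667.0, 71.0], [341.0, 659.0, 62.0], [340.0, 651.0, 54.0], [338.0, 644.0, 44.0], [331.0, 652.0, 5.0]]
log [[244.0, 665.0, 70.0], [242.0, 656.0, 66.0], [240.0, 648.0, 57.0], [236.0, 642.0, 44.0], [225.0, 652.0, 1.0]]
sidelog [416. 690.  74.]
sidelog [386. 643.  39.]
sidelog [236. 685. 102.]
sidelog [150. 664.  66.]
A 65 ((428.4327392578125, 272.9659423828125), 18.983911514282227)
shank [427.79363055 274.65228958] 91
B 53 ((555.275146484375, 292.51104736328125), 18.488513946533203)
shank [556.15814751 294.66652688] 80
call [ 410.06197658 -356.09990736   65.25817491] 461
```

```bash
python3 -m handwheel '[{"delta_pos":[1.68,-3.22,-0.8],"yaw":-0.037},{"delta_pos":[1.68,-3.22,-0.8],"yaw":-0.037},{"delta_pos":[1.68,-3.22,-0.8],"yaw":-0.037},{"delta_pos":[1.68,-3.22,-0.8],"yaw":-0.037},{"delta_pos":[1.68,-3.22,-0.8],"yaw":-0.037},{"delta_pos":[1.68,-3.22,-0.8],"yaw":-0.037},{"delta_pos":[1.68,-3.22,-0.8],"yaw":-0.037},{"delta_pos":[1.68,-3.22,-0.8],"yaw":-0.037},{"delta_pos":[1.68,-3.22,-0.8],"yaw":-0.037},{"delta_pos":[1.68,-3.22,-0.8],"yaw":-0.037}]' 1; python3 -m handwheel '[{"delta_pos":[0,0,0],"yaw":0},{"delta_pos":[0,0,0],"yaw":0},{"delta_pos":[0,0,0],"yaw":0}]'
```

```text
clock: 1.63
eef_pos: [428.9, 272.3, 151.3]
tool_rot: [3.141, 0.0, 2.358]
force: [1.0, 0.3, 0.7]
width: 85.4
gripper_force: 0.0
clock: 1.88
eef_pos: [428.2, 274.2, 151.5]
tool_rot: [3.141, -0.001, 2.36]
force: [-0.1, 0.3, -0.5]
width: 85.7
gripper_force: 0.0
```

```bash
python3 -m handwheel '[{"delta_pos":[0,0,-2],"yaw":0},{"delta_pos":[0,0,-2],"yaw":0},{"delta_pos":[0,0,-2],"yaw":0},{"delta_pos":[0,0,-2],"yaw":0},{"delta_pos":[0,0,-1.5],"yaw":0},{"delta_pos":[0,0,-0.8],"yaw":0},{"delta_pos":[0,0,0],"yaw":0},{"delta_pos":[0,0,0],"yaw":0}]' 1; python3 -m handwheel '[{"delta_pos":[0,0,0],"yaw":0},{"delta_pos":[0,0,0],"yaw":0},{"delta_pos":[0,0,0],"yaw":0},{"delta_pos":[0,0,0],"yaw":0},{"delta_pos":[0,0,0],"yaw":0},{"delta_pos":[0,0,0],"yaw":0},{"delta_pos":[0,0,0],"yaw":0},{"delta_pos":[0,0,0],"yaw":0}]' -1
```

```text
clock: 2.55
eef_pos: [427.8, 274.8, 48.5]
tool_rot: [3.141, -0.0, 2.361]
force: [0.9, 0.4, 0.2]
width: 86.1
gripper_force: 0.0
clock: 3.22
eef_pos: [428.6, 274.0, 49.1]
tool_rot: [3.14, 0.0, 2.36]
force: [-0.5, 0.5, 5.2]
width: 34.9
gripper_force: 59.2
```

```bash
python3 -m handwheel '[{"delta_pos":[0,0,1.5],"yaw":0},{"delta_pos":[0,0,2],"yaw":0},{"delta_pos":[0,0,2],"yaw":0},{"delta_pos":[0,0,1.5],"yaw":0},{"delta_pos":[0,0,0],"yaw":0}]'; python3 -m handwheel '[{"delta_pos":[0.4,-2,0],"yaw":0},{"delta_pos":[0.6,-3,0],"yaw":0},{"delta_pos":[0.6,-3,0],"yaw":0},{"delta_pos":[0.6,-3,0],"yaw":0},{"delta_pos":[0.6,-3,0],"yaw":0},{"delta_pos":[0.6,-3,0],"yaw":0},{"delta_pos":[0.6,-3,0],"yaw":0},{"delta_pos":[0.6,-3,0],"yaw":0},{"delta_pos":[0.4,-2.5,0],"yaw":0},{"delta_pos":[0.4,-1.5,0],"yaw":0}]'; python3 -m handwheel '[{"delta_pos":[0,0,0],"yaw":0},{"delta_pos":[0,0,0],"yaw":0},{"delta_pos":[0,0,0],"yaw":0},{"delta_pos":[0,0,0],"yaw":0}]'
python3 - <<'E'
from h import *
a=get_image("side");cv2.imwrite("pics/side2.png",cv2.resize(a["color"][90:310,130:390,::-1],None,fx=2.5,fy=2.5))
E
```

```text
clock: 3.63
eef_pos: [429.7, 274.6, 121.0]
tool_rot: [3.136, 0.001, 2.36]
force: [0.1, -0.2, -2.2]
width: 34.6
gripper_force: 60.2
clock: 4.47
eef_pos: [481.5, -0.1, 117.5]
tool_rot: [-3.14, 0.0, 2.356]
force: [0.5, -0.1, -1.8]
width: 34.6
gripper_force: 60.2
clock: 4.8
eef_pos: [481.7, 5.2, 118.0]
tool_rot: [-3.142, -0.001, 2.362]
force: [-0.1, 0.3, -1.5]
width: 34.7
gripper_force: 60.2
```

View pics/side2.png

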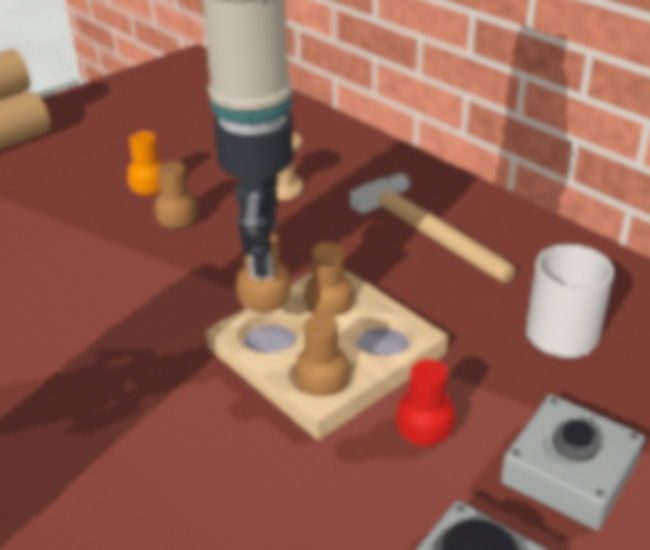

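The foot hangs upright in the gripper at about (262,285) in the crop, just above the near-left well. The other well, at about (382,342), is clear. I'll lower it slowly.

```bash
python3 -m handwheel '[{"delta_pos":[0.05,-0.1,-1.5],"yaw":0},{"delta_pos":[0,0,-1.5],"yaw":0},{"delta_pos":[0,0,-1],"yaw":0},{"delta_pos":[0,0,-0.7],"yaw":0},{"delta_pos":[0,0,-0.5],"yaw":0},{"delta_pos":[0,0,-0.4],"yaw":0},{"delta_pos":[0,0,-0.2],"yaw":0},{"delta_pos":[0,0,0],"yaw":0},{"delta_pos":[0,0,0],"yaw":0}]'; python3 -m handwheel '[{"delta_pos":[0,0,-0.1],"yaw":0},{"delta_pos":[0,0,-0.1],"yaw":0},{"delta_pos":[0,0,0],"yaw":0},{"delta_pos":[0,0,0],"yaw":0}]'
```

```text
clock: 5.6
eef_pos: [482.9, 2.7, 60.5]
tool_rot: [3.141, 0.0, 2.36]
force: [0.2, 0.4, -1.8]
width: 34.7
gripper_force: 60.2
clock: 5.93
eef_pos: [482.7, 2.7, 58.4]
tool_rot: [3.141, 0.0, 2.36]
force: [-0.0, -0.6, -2.2]
width: 34.6
gripper_force: 60.2
```

```bash
python3 -m handwheel '[{"delta_pos":[0,0,-0.1],"yaw":0},{"delta_pos":[0,0,0],"yaw":0},{"delta_pos":[0,0,0],"yaw":0}]';python3 -m handwheel '[{"delta_pos":[0,0,-0.05],"yaw":0},{"delta_pos":[0,0,0],"yaw":0},{"delta_pos":[0,0,0],"yaw":0}]'
```

```text
clock: 6.18
eef_pos: [482.6, 2.7, 57.3]
tool_rot: [-3.142, -0.0, 2.36]
force: [-0.4, -0.1, -1.8]
width: 34.6
gripper_force: 60.2
clock: 6.43
eef_pos: [482.7, 2.7, 57.1]
tool_rot: [3.141, 0.0, 2.36]
force: [-1.7, 0.4, 4.3]
width: 34.3
gripper_force: 60.6
```

Contact is at the expected height, so I'll release, rise and move to foot B.

```bash
python3 -m handwheel '[{"delta_pos":[0,0,0],"yaw":0},{"delta_pos":[0,0,0],"yaw":0},{"delta_pos":[0,0,0],"yaw":0},{"delta_pos":[0,0,0],"yaw":0},{"delta_pos":[0,0,0],"yaw":0},{"delta_pos":[0,0,0],"yaw":0}]' 1; python3 -m handwheel '[{"delta_pos":[0,0,1],"yaw":0},{"delta_pos":[0,0,2],"yaw":0},{"delta_pos":[0,0,2.5],"yaw":0},{"delta_pos":[0,0,2.5],"yaw":0},{"delta_pos":[0,0,1.5],"yaw":0}]'; python3 -m handwheel '[{"delta_pos":[0.5,2,0],"yaw":0},{"delta_pos":[0.8,3.2,0],"yaw":0},{"delta_pos":[0.8,3.2,0],"yaw":0},{"delta_pos":[0.8,3.2,0],"yaw":0},{"delta_pos":[0.8,3.2,0],"yaw":0},{"delta_pos":[0.8,3.2,0],"yaw":0},{"delta_pos":[0.8,3.2,0],"yaw":0},{"delta_pos":[0.8,3.2,0],"yaw":0},{"delta_pos":[0.8,3,0],"yaw":0},{"delta_pos":[0.4,1.7,0],"yaw":0}]'; python3 -m handwheel '[{"delta_pos":[0,0,0],"yaw":0},{"delta_pos":[0,0,0],"yaw":0},{"delta_pos":[0,0,0],"yaw":0},{"delta_pos":[0,0,0],"yaw":0}]'
```

```text
clock: 6.93
eef_pos: [482.7, 2.7, 56.7]
tool_rot: [-3.142, -0.0, 2.36]
force: [-0.3, -0.1, 0.3]
width: 85.5
gripper_force: 0.0
clock: 7.35
eef_pos: [483.5, 2.7, 154.6]
tool_rot: [3.139, 0.002, 2.36]
force: [0.3, -0.5, -0.2]
width: 85.4
gripper_force: 0.0
clock: 8.18
eef_pos: [555.6, 298.7, 152.7]
tool_rot: [3.139, -0.001, 2.364]
force: [0.1, -0.2, 0.4]
width: 85.1
gripper_force: 0.0
clock: 8.52
eef_pos: [555.7, 291.7, 152.1]
tool_rot: [-3.141, 0.001, 2.358]
force: [-0.0, 0.2, -0.9]
width: 85.0
gripper_force: 0.0
```

```bash
python3 -m handwheel '[{"delta_pos":[0.05,0.2,-1.5],"yaw":0},{"delta_pos":[0,0,-2],"yaw":0},{"delta_pos":[0,0,-2],"yaw":0},{"delta_pos":[0,0,-2],"yaw":0},{"delta_pos":[0,0,-1.5],"yaw":0},{"delta_pos":[0,0,-0.9],"yaw":0},{"delta_pos":[0,0,-0.4],"yaw":0},{"delta_pos":[0,0,0],"yaw":0},{"delta_pos":[0,0,0],"yaw":0}]' 1
python3 - <<'E'
from h import *
a=get_image("top");P=cloud(a)
for n,x,y in(("placed",482.5,3.5),("s0",572.5,3),("s1",481.5,-85)):
    Q=P[(np.hypot(P[...,0]-x,P[...,1]-y)<35)&(P[...,2]>84)&(P[...,2]<105)];print(n,len(Q),Q.mean(0) if len(Q) else 0,Q[:,2].std())
cv2.imwrite("pics/top2.png",cv2.resize(a["color"][130:290,80:330,::-1],None,fx=3,fy=3))
E
```

```text
clock: 9.27
eef_pos: [556.7, 295.4, 49.5]
tool_rot: [3.141, 0.0, 2.359]
force: [-0.0, 0.1, -0.3]
width: 85.8
gripper_force: 0.0
placed 160 [482.61329396   3.39069837  94.27927429] 1.9477362150225594
s0 156 [572.04647469   3.37958359  94.2514995 ] 2.238569042038585
s1 159 [481.48241308 -85.34556338  94.45859073] 2.002364517190619
```

View pics/top2.png

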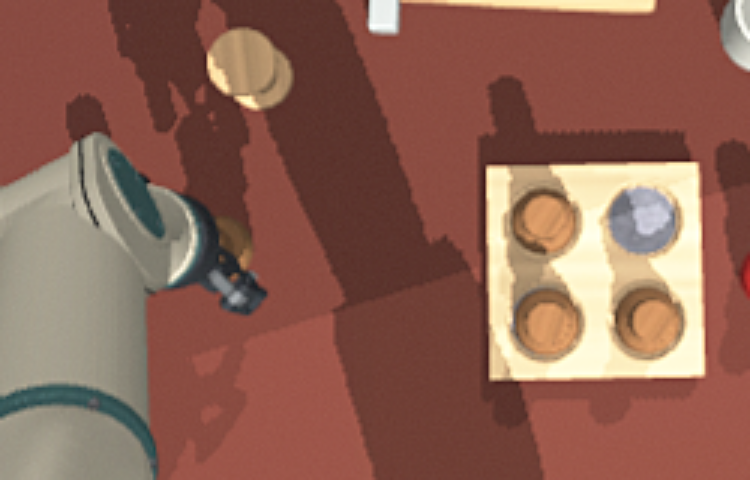

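The first foot is seated at the same height as the stayed ones, at (548,322) in the crop. The far-right well, at (645,220), is still empty. I'll grasp B and lift it high enough to pass over the stayed foot.

```bash
python3 -m handwheel '[{"delta_pos":[0,0,0],"yaw":0},{"delta_pos":[0,0,0],"yaw":0},{"delta_pos":[0,0,0],"yaw":0},{"delta_pos":[0,0,0],"yaw":0},{"delta_pos":[0,0,0],"yaw":0},{"delta_pos":[0,0,0],"yaw":0},{"delta_pos":[0,0,0],"yaw":0},{"delta_pos":[0,0,0],"yaw":0}]' -1; python3 -m handwheel '[{"delta_pos":[0,0,1.5],"yaw":0},{"delta_pos":[0,0,2.5],"yaw":0},{"delta_pos":[0,0,2.5],"yaw":0},{"delta_pos":[0,0,2.5],"yaw":0},{"delta_pos":[0,0,2],"yaw":0},{"delta_pos":[0,0,1],"yaw":0},{"delta_pos":[0,0,0],"yaw":0},{"delta_pos":[0,0,0],"yaw":0}]'
```

```text
clock: 9.98
eef_pos: [556.7, 296.0, 49.4]
tool_rot: [3.14, 0.0, 2.36]
force: [-0.4, 0.5, 5.7]
width: 35.0
gripper_force: 60.5
clock: 10.65
eef_pos: [555.6, 295.5, 168.1]
tool_rot: [-3.141, -0.0, 2.36]
force: [-0.6, -0.1, -1.3]
width: 34.5
gripper_force: 60.0
```

```bash
python3 -m handwheel '[{"delta_pos":[0.1,-2,0],"yaw":0},{"delta_pos":[0.12,-3,0],"yaw":0},{"delta_pos":[0.12,-3,0],"yaw":0},{"delta_pos":[0.12,-3,0],"yaw":0},{"delta_pos":[0.12,-3,0],"yaw":0},{"delta_pos":[0.12,-3,0],"yaw":0},{"delta_pos":[0.12,-3,0],"yaw":0},{"delta_pos":[0.12,-3,0],"yaw":0},{"delta_pos":[0.12,-3,0],"yaw":0},{"delta_pos":[0.12,-3,0],"yaw":0}]'; python3 -m handwheel '[{"delta_pos":[0.12,-3,0],"yaw":0},{"delta_pos":[0.12,-3,0],"yaw":0},{"delta_pos":[0.1,-2,0],"yaw":0},{"delta_pos":[0.1,-1.2,0],"yaw":0},{"delta_pos":[0,0,0],"yaw":0},{"delta_pos":[0,0,0],"yaw":0},{"delta_pos":[0,0,0],"yaw":0},{"delta_pos":[0,0,0],"yaw":0}]'
```

```text
clock: 11.48
eef_pos: [566.3, 4.2, 166.7]
tool_rot: [-3.139, -0.003, 2.36]
force: [1.5, 0.4, -1.3]
width: 34.8
gripper_force: 60.1
clock: 12.15
eef_pos: [572.3, -83.7, 168.4]
tool_rot: [3.141, -0.002, 2.363]
force: [0.3, 0.6, -1.9]
width: 34.8
gripper_force: 60.1
```

```bash
python3 -m handwheel '[{"delta_pos":[0,-0.3,-1.5],"yaw":0},{"delta_pos":[0,0,-2],"yaw":0},{"delta_pos":[0,0,-2],"yaw":0},{"delta_pos":[0,0,-1.5],"yaw":0},{"delta_pos":[0,0,-0.5],"yaw":0},{"delta_pos":[0,0,0],"yaw":0},{"delta_pos":[0,0,0],"yaw":0},{"delta_pos":[0,0,0],"yaw":0}]'
```

```text
clock: 12.82
eef_pos: [573.3, -88.9, 94.9]
tool_rot: [3.14, 0.001, 2.36]
force: [0.8, -0.3, -1.1]
width: 34.9
gripper_force: 60.1
```

Still 12 mm above the carrier top. I'll correct the position and lower it.

```bash
python3 -m handwheel '[{"delta_pos":[-0.1,0.15,0],"yaw":0},{"delta_pos":[0,0,-0.7],"yaw":0},{"delta_pos":[0,0,-0.7],"yaw":0},{"delta_pos":[0,0,-0.7],"yaw":0},{"delta_pos":[0,0,-0.6],"yaw":0},{"delta_pos":[0,0,-0.5],"yaw":0},{"delta_pos":[0,0,-0.3],"yaw":0},{"delta_pos":[0,0,0],"yaw":0},{"delta_pos":[0,0,0],"yaw":0}]';python3 -m handwheel '[{"delta_pos":[0,0,-0.1],"yaw":0},{"delta_pos":[0,0,0],"yaw":0},{"delta_pos":[0,0,0],"yaw":0}]'
```

```text
clock: 13.57
eef_pos: [571.3, -87.8, 58.6]
tool_rot: [-3.141, -0.0, 2.36]
force: [0.6, 0.4, -2.0]
width: 34.7
gripper_force: 60.2
clock: 13.82
eef_pos: [571.5, -87.8, 58.0]
tool_rot: [3.141, 0.0, 2.36]
force: [0.3, 0.9, -1.1]
width: 34.9
gripper_force: 60.2
```

```bash
python3 -m handwheel '[{"delta_pos":[0,0,-0.05],"yaw":0},{"delta_pos":[0,0,0],"yaw":0},{"delta_pos":[0,0,0],"yaw":0}]'; python3 -m handwheel '[{"delta_pos":[0,0,-0.05],"yaw":0},{"delta_pos":[0,0,0],"yaw":0},{"delta_pos":[0,0,0],"yaw":0}]'
```

```text
clock: 14.07
eef_pos: [571.5, -87.8, 57.5]
tool_rot: [3.141, 0.0, 2.36]
force: [0.0, -0.6, -1.3]
width: 34.8
gripper_force: 60.2
clock: 14.32
eef_pos: [571.5, -87.9, 57.4]
tool_rot: [3.141, 0.0, 2.36]
force: [-0.7, -0.1, 5.3]
width: 34.5
gripper_force: 60.8
```

```bash
python3 -m handwheel '[{"delta_pos":[0,0,0],"yaw":0},{"delta_pos":[0,0,0],"yaw":0},{"delta_pos":[0,0,0],"yaw":0},{"delta_pos":[0,0,0],"yaw":0},{"delta_pos":[0,0,0],"yaw":0},{"delta_pos":[0,0,0],"yaw":0}]' 1; python3 -m handwheel '[{"delta_pos":[0,0,1],"yaw":0},{"delta_pos":[0,0,2],"yaw":0},{"delta_pos":[0,0,2.5],"yaw":0},{"delta_pos":[0,0,2.5],"yaw":0},{"delta_pos":[0,0,2],"yaw":0},{"delta_pos":[0,0,0],"yaw":0}]'; python3 -m handwheel '[{"delta_pos":[-1.62,-2.68,0],"yaw":0},{"delta_pos":[-1.62,-2.68,0],"yaw":0},{"delta_pos":[-1.62,-2.68,0],"yaw":0},{"delta_pos":[-1.62,-2.68,0],"yaw":0},{"delta_pos":[-1.62,-2.68,0],"yaw":0},{"delta_pos":[-1.62,-2.68,0],"yaw":0},{"delta_pos":[-1.62,-2.68,0],"yaw":0},{"delta_pos":[-1.62,-2.68,0],"yaw":0},{"delta_pos":[-1.62,-2.68,0],"yaw":0},{"delta_pos":[-1.6,-2.68,0],"yaw":0}]'; python3 -m handwheel '[{"delta_pos":[0,0,0],"yaw":0},{"delta_pos":[0,0,0],"yaw":0},{"delta_pos":[0,0,0],"yaw":0},{"delta_pos":[0,0,0],"yaw":0},{"delta_pos":[0,0,0],"yaw":0},{"delta_pos":[0,0,0],"yaw":0},{"delta_pos":[0,0,0],"yaw":0},{"delta_pos":[0,0,0],"yaw":0}]' -1
python3 - <<'E'
from h import *
a=get_image("top");P=cloud(a)
for n,x,y in(("A",482.5,3.5),("B",571.5,-87.5),("s0",572.5,3),("s1",481.5,-85)):
    Q=P[(np.hypot(P[...,0]-x,P[...,1]-y)<35)&(P[...,2]>84)&(P[...,2]<105)];print(n,len(Q),Q.mean(0) if len(Q) else 0,Q[:,2].std())
cv2.imwrite("pics/top3.png",cv2.resize(a["color"][130:310,230:460,::-1],None,fx=3,fy=3))
E
```

```text
clock: 14.82
eef_pos: [571.3, -87.8, 56.7]
tool_rot: [-3.142, -0.0, 2.36]
force: [0.2, -0.5, -0.0]
width: 85.1
gripper_force: 0.0
clock: 15.32
eef_pos: [574.3, -88.3, 161.7]
tool_rot: [3.136, 0.007, 2.36]
force: [0.6, -0.4, 0.3]
width: 85.3
gripper_force: 0.0
clock: 16.15
eef_pos: [408.3, -356.9, 156.9]
tool_rot: [-3.142, -0.0, 2.36]
force: [0.7, 0.1, 0.1]
width: 85.2
gripper_force: 0.0
clock: 16.82
eef_pos: [409.9, -355.3, 156.8]
tool_rot: [3.141, -0.0, 2.361]
force: [0.3, 0.5, -0.2]
width: -0.0
gripper_force: 0.0
A 160 [482.61305156   3.39148871  94.31363289] 1.9288486958628728
B 159 [571.42586879 -88.23963853  94.33226398] 2.307048579819803
s0 160 [572.03730757   3.3932685   93.94940064] 2.2802324597124795
s1 162 [481.54323494 -85.20208007  94.08386612] 2.3768429709580463
```

View pics/top3.png

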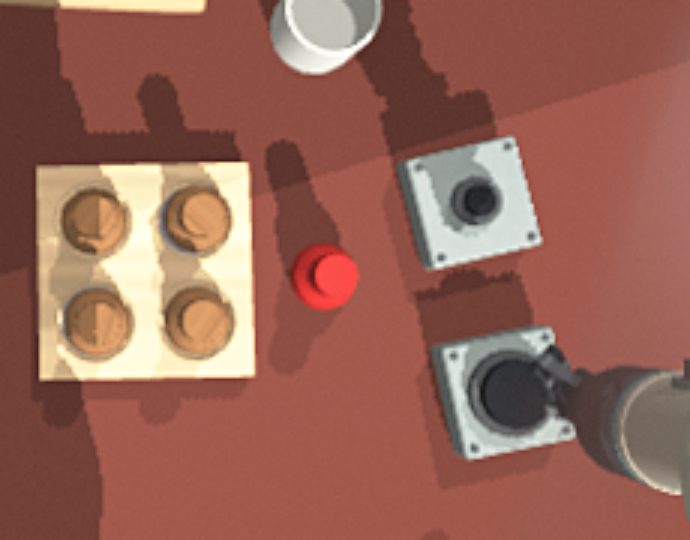

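All four feet are seated (tops level, crop (95,220), (197,220), (97,322) and (198,322)). The closed gripper is over the wide button at (512,390). I'll press it now.

```bash
python3 -m handwheel '[{"delta_pos":[0,0,-2],"yaw":0},{"delta_pos":[0,0,-2.5],"yaw":0},{"delta_pos":[0,0,-2],"yaw":0},{"delta_pos":[0,0,-1.5],"yaw":0},{"delta_pos":[0,0,-0.5],"yaw":0},{"delta_pos":[0,0,0],"yaw":0},{"delta_pos":[0,0,0],"yaw":0}]'; python3 -m handwheel '[{"delta_pos":[0,0,-0.3],"yaw":0},{"delta_pos":[0,0,-0.3],"yaw":0},{"delta_pos":[0,0,-0.3],"yaw":0},{"delta_pos":[0,0,-0.3],"yaw":0},{"delta_pos":[0,0,0],"yaw":0},{"delta_pos":[0,0,0],"yaw":0}]'
```

```text
clock: 17.45
eef_pos: [409.8, -356.0, 72.2]
tool_rot: [3.142, 0.0, 2.36]
force: [-0.2, 0.0, 0.2]
width: -0.2
gripper_force: 0.0
clock: 17.95
eef_pos: [410.0, -356.2, 60.1]
tool_rot: [3.141, 0.001, 2.36]
force: [1.0, 0.1, 3.2]
width: -0.1
gripper_force: 1.5
```

```bash
python3 -m handwheel '[{"delta_pos":[0,0,-0.2],"yaw":0},{"delta_pos":[0,0,-0.2],"yaw":0},{"delta_pos":[0,0,0],"yaw":0},{"delta_pos":[0,0,0],"yaw":0}]'; python3 -m handwheel '[{"delta_pos":[0,0,-0.05],"yaw":0},{"delta_pos":[0,0,0],"yaw":0},{"delta_pos":[0,0,0],"yaw":0}]'
```

```text
clock: 18.28
eef_pos: [410.1, -356.2, 56.1]
tool_rot: [3.141, 0.001, 2.36]
force: [0.5, -1.2, 5.5]
width: -0.0
gripper_force: 2.6
clock: 18.53
eef_pos: [410.1, -356.2, 56.0]
tool_rot: [3.141, 0.001, 2.36]
force: [-0.1, 0.6, 9.5]
width: 0.1
gripper_force: 4.6
```

```bash
python3 -m handwheel '[{"delta_pos":[0,0,-0.05],"yaw":0},{"delta_pos":[0,0,0],"yaw":0},{"delta_pos":[0,0,0],"yaw":0}]'; python3 -m handwheel '[{"delta_pos":[0,0,1],"yaw":0},{"delta_pos":[0,0,2],"yaw":0},{"delta_pos":[0,0,2],"yaw":0},{"delta_pos":[0,0,2],"yaw":0},{"delta_pos":[0,0,2],"yaw":0},{"delta_pos":[0,0,0],"yaw":0},{"delta_pos":[0,0,0],"yaw":0},{"delta_pos":[0,0,0],"yaw":0},{"delta_pos":[0,0,0],"yaw":0}]'
python3 - <<'E'
from h import *
P=cloud(get_image("top"))
Q=P[(np.hypot(P[...,0]-410,P[...,1]+356)<27)&(P[...,2]>40)&(P[...,2]<80)];print("call z",np.median(Q[:,2]),len(Q))
E
```

```text
clock: 18.78
eef_pos: [410.1, -356.2, 56.0]
tool_rot: [3.141, 0.002, 2.36]
force: [-0.5, 0.8, 12.5]
width: -0.1
gripper_force: 6.6
clock: 19.53
eef_pos: [408.7, -355.1, 143.6]
tool_rot: [-3.141, -0.003, 2.36]
force: [0.0, 0.8, 0.2]
width: -0.2
gripper_force: 0.0
call z 65.71163957261706 290
```

The button went fully down and is back up, the feet are seated, and the robot is clear.

```bash
python3 -c "
from cell import ctrl; print(ctrl.finish_job())"
```

```text
the job is handed in; nothing more can be done
None
```

Both feet are seated upright in the two empty wells and released; the wide palm button was then pressed fully down and came back up, and the job was handed in at about 20 s.

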